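# Free the press-stand pawl with a rod and lower the head onto the sample

### The arm

A 6-joint arm with a two-finger parallel gripper is mounted at the origin on the work surface. World frame = base frame: x ahead of the robot, y to its left, z up, the work surface at z = 0. Lengths are in m, angles in rad, forces in N, time in s.
With the tool pointing down it reaches from about 0.375 to 0.9 m from the base axis. Payload 3.1 kg.
Tool frame: the origin (TCP) lies at the very end of the fingers, on their centre line; the grasp point (between the pads) lies 19 mm behind it (robot.hold_point_z is the z of the grasp point in the tool frame, in m); z points along the fingers, y is the direction in which the jaws open and shut (so a half turn about z gives the same grasp; the last joint's range is limited). The gripper opens to 87 mm and grips with 3 to 60 N. Pads are 19 mm wide; open, the fingers measure 117 mm over their backs; the gripper's body (75 mm by 190 mm) begins 51 mm behind the grasp point.
Start: joints at [0.949, 0.527, 1.433, -0, 1.181, -0.178], TCP at [0.268, 0.564, 0.223] pointing down, gripper open.
Joint ranges: [-3.08, 3.08], [-0.75, 2.2], [0.22, 2.44], [-1.43, 4.57], [0, 2.65], [-2.85, 2.85]. Speed limits (rad/s): [2.79, 2.79, 3.14, 3.14, 3.14, 3.14].

### API

Orientations are given as a unit quaternion [x, y, z, w].
In Python, from rig import robot, viewer, spotter gives the robot as it stands.
- The arm moves only by the shell command python3 -m crank 'ROWS' [FORCE]. ROWS is text: rows parted by semicolons, each of 7 numbers parted by spaces: the turn, a rotation vector about the tool's x, y, z in units of 5 degrees (1.0 is 5 degrees), then the shift along the tool's x, y, z in units of 40 mm (1.0 is 40 mm), then the gripper's target within -1 to 1 (shut at 1, half-way at 0, fully open at -1). A call has 1 to 5 rows; each row shifts and turns the pose as measured when the row begins, along the tool's axes as they then stand; what a row does not reach is not made up. A row lasts 1/8 s, in which the tool goes at most 62.5 mm and 10.7 degrees, less where a joint would pass 70% of its speed; a pose out of reach is approached as far as the arm can. A call is refused whole if a number of a shift passes 1 or a number of a turn 1, either way. A call with a gripper value outside its range is refused whole. The fingers move at their own pace and stop on an object; FORCE is the grip in N (left out, the last holds). Time passes only in rows, so rows that do not move let the fingers close. It gives the time, the measured TCP pose, the force and the opening at its end, in the units of the state.
- robot.get_obs(): the state, without advancing time (a new reading comes with each control period).
- viewer.camera(name): name is "scene" or "top"; returns a dict with "img" (420x560x3 uint8, red, green, blue), "camera_matrix" (3x3 intrinsics, pixels), "distortion" ([k1, k2, p1, p2, k3] as OpenCV has them; the pictures are not rectified), "xyz" and "attitude" of the camera in the world. Camera axes: x right, y down, z forward; pixel columns grow to the right and rows downward; lengths in m; the calibration is good to about 2 mm. A picture is of the moment at which its call begins. There is no depth.
- robot.hand_in(): hands the job in, once; it reports no verdict.
Trained networks look in a picture, given as the dict that the camera call returned (one of the last four; its "shot" number tells which), for a name from the list of things; names that differ only in an ending like _2 or _b are one class to them, and where a whole thing is asked for, a point or a joint stands for the part that bears it (a point fixed in the world has none). Each returns a list of dicts, best first, with "score" (0 to 1); they miss things now and then, are a little off and sometimes report something else, mostly with a low value. They report only what shows in the picture. A call takes as long as a camera call. They do not tell look-alikes from the thing itself.
- spotter.boxes_of(name, picture): "at" ([x, y, z] in m, in the coordinates of the camera as it stood for that picture, good to about 4 mm: the middle of the surface that is visible of it).
The state is a dict: "time": time; "q": joint angles; "joint_velocities": joint speeds; "joint_torque": joint torques, N m; "position": TCP position; "tool_rot": TCP orientation; "ft_force": force on the tool from outside, world axes, zero at the start; "moment": the same for the moment, N m; "grip_width": finger opening in m.
Only numpy, scipy, OpenCV 4.12 (cv2) and the standard library are available. Lean on these libraries where they do the work, as an engineer would, in place of code of your own. Each camera call takes 0.05 s, during which the arm holds its last target.

### The job

The weighted head of the press stand is held up by its red pawl. Pick up the blue-handled rod, slip its tip under the pawl's tongue and, with the rod and not with the gripper, flick the pawl over until its tongue stands straight up or leans further back, while the head stays up; then gently push the head down by its black knob until its foot bears on the sprung orange sample disc, and leave the rod lying back in the notches of its rest. Nothing may be forced, and the beaker, bottle and jar stay where they are.

Things in the scene. Friction and masses are not known exactly. Their poses are not given: they have to be found in the camera images.
- stand: Press stand, fixed: grey base plate 160 x 230 mm, 12 mm thick, aluminium column (260 mm high, centre 46 mm behind the origin) with a steel rack on its front. Origin: on the bench right below the pawl's pivot. x points level from the tongue towards the column (away from the robot, within 0.3 rad), y to the side where the weighted head hangs, z up.
- carriage (a joint): How far (m) the blue carriage with the weighted head has slid down: 0 is up, as at the start; limit 0.095. With the pawl engaged a tooth blocks it after 2 mm. A friction brake keeps it from falling; pushing it down takes 1 to 7 N. It meets the sample at 0.05 to 0.085: the sample's height is not told and must be felt; its seat is sprung, about 1 mm per 2 N, 14 mm at most.
- pawl (a joint): Angle (rad) of the red pawl about its level pivot: 0 to 0.08 engaged, tongue level towards the robot (stand's -x), nose down in the rack; 1.57 tongue straight up; stop at 1.85. Nose clear from 0.2. Stiff: takes 0.08 N m, stays where left. Tongue 60 mm long, 6 mm thick, 16 mm wide (26 at its end). Nose arm 8 mm thick, 32 mm long, square to the tongue's underside at the pivot.
- pivot (a point): Centre of the pawl's pivot pin, on the carriage, 190 mm above the bench at the start; axes as the stand's. Under the tongue an aluminium shelf, 46 mm wide, reaches from 36 to 72 mm in front of the pivot (stand's -x), its top 17 mm below the pivot: the slot between shelf and tongue is 14 mm high, open to the front.
- tongue_end (a point): Middle of the outer end of the pawl's tongue, half-way through its thickness, 60 mm from the pivot; turns with the pawl.
- knob_top (a point): Centre of the flat top of the black push knob (36 mm across, 8 mm thick, on a 16 mm stem) on the weighted head; 30 mm above the pivot's height, 20 mm behind it and 115 mm to the stand's +y. Moves down with the carriage. Below it: a blue weight 60 mm across and 45 mm high.
- foot (a point): Centre of the underside of the head's steel foot (36 mm across), 115 mm below the knob's top, over the aluminium cup (56 mm across, 16 mm high, on the base plate) that holds the orange sample disc (40 mm across).
- rod_grip (a point): The place to grip the rod, near its centre of mass, on the square blue handle (14 x 14 mm, 80 mm long: from 45 mm behind this point to 35 mm ahead). x along the rod towards the tip, z up as it lies; 42 mm above the bench when in its rest. The rod weighs 70 g.
- rod_tip (a point): The round end of the rod's steel shaft, 95 mm ahead of rod_grip; the shaft is 8 mm thick, 60 mm long.
- rest: White rod rest, fixed: foot plate 170 x 60 mm, 8 mm thick, two notched posts along its x axis: 38 mm behind the origin (for the handle; notch 21 mm wide, floor 35 mm high, post top 47) and 70 mm ahead (for the shaft; notch 15 mm wide, floor 38, top 50). Origin on the bench; the rod lies with rod_grip 42 mm above it, tip to +x.
- beaker_mid (a point): Glass beaker, 68 mm across, 85 mm high; this is its centre. To be left alone.
- bottle_mid (a point): Amber bottle, 60 mm across, 130 mm high; this is its centre. To be left alone.
- jar_mid (a point): Small clear jar with white cap, 40 mm across, 50 mm high; this is its centre. To be left alone.
Things that resemble listed ones, but are neither listed nor needed, are in the scene too. Of the things like the part that bears rod_grip, leave any that is white; of the rest the smaller one is meant. Several things have the shape of the rest; the one meant has the colours described above.

How it is judged:
On the way, in this order (a step that is already met when the one before it is completed fails the run):
1. the rod is lifted out of its rest (height (world z) of rod_grip above 0.09 m), for 0.2 s.
2. the pawl is flicked over (1.25 rad or more) by the rod, the head still up (value of joint pawl above 1.25 rad and value of joint carriage below 0.01 m and distance between rod_tip and pivot below 0.12 m), for 0.1 s.
3. the head, let go of, bears on the sample (value of joint pawl above 1.25 rad and value of joint carriage above 0.048 m and contact force between carriage and anything else above 0.5 N and contact force between each of the fingers, the arm, rod and carriage below 0.2 N), for 0.2 s.
At the end, for the whole second after the job is handed in: The pawl stands flicked over at 1.25 rad or more; the head is at rest with its foot bearing on the sample (0.5 N or more); the rod lies still in both notches of its rest (rod_grip within 20 mm of the rest's origin seen from above, no more than 46 mm above it, along the rest within 0.12 rad) (value of joint pawl above 1.25 rad and value of joint carriage above 0.048 m and contact force between carriage and anything else above 0.5 N and velocity of joint carriage below 0.005 m/s and horizontal distance between rod_grip and rest below 0.02 m and z of rod_grip in the frame of rest below 0.046 m and angle between the x axis of rod_grip and the x axis of rest, either way round below 0.12 rad and linear speed of rod below 0.02 m/s); the robot touches nothing.
It fails at once if the pawl is touched by the gripper or arm instead of the rod (over 0.5 N) (contact force between any of the fingers, the arm and pawl above 0.5 N).
It fails at once if the rod forces the carriage or pawl with more than 15 N (contact force between rod and carriage above 15 N).
It fails at once if the head is pushed with more than 18 N by the gripper or arm (contact force between any of the fingers, the arm and carriage above 18 N).
It fails at once if a bystander is moved by more than 15 mm (distance of any of beaker_mid, bottle_mid, jar_mid from where it was at the start of the episode above 0.015 m).
It also fails if it takes over 72 s, if anything falls off the work surface, if the arm or the gripper's body presses on something with over 40 N, if the wrist force passes 120 N, or if a joint passes its speed limit or range.

## Working session

There is one attempt and no reset: what is moved stays moved. The work goes in short steps, Python scripts to look and compute and a shell command to move; the robot and the scene stay as the last step left them, time stands still between calls to the robot, and variables do not carry over. Pictures are saved under pics/ and viewed, and the job is handed in when it is done.

```bash
ls; mkdir -p pics; cat > h.py <<'E'
import numpy as np, cv2
from scipy.spatial.transform import Rotation as R
from rig import robot, viewer, spotter
def shot(name,fn=None):
    p=viewer.camera(name)
    if fn: cv2.imwrite('pics/'+fn,p['img'][:,:,::-1])
    return p
def camR(p):
    a=np.array(p['attitude']); return R.from_quat(a) if a.shape==(4,) else R.from_matrix(a)
def find(n,p):
    return [(round(d['score'],2),np.round(camR(p).apply(d['at'])+np.array(p['xyz']),4).tolist()) for d in spotter.boxes_of(n,p)]
def proj(p,X):
    X=np.atleast_2d(X).astype(float); c=camR(p).inv().apply(X-np.array(p['xyz']))
    return cv2.projectPoints(c,np.zeros(3),np.zeros(3),np.array(p['camera_matrix']),np.array(p['distortion']))[0][:,0]
def ray(p,uv):
    u=cv2.undistortPoints(np.array([[uv]],float),np.array(p['camera_matrix']),np.array(p['distortion']))[0,0]
    d=camR(p).apply([u[0],u[1],1.]); return np.array(p['xyz']),d
def atz(p,uv,z):
    o,d=ray(p,uv); return o+d*(z-o[2])/d[2]
def st():
    o=robot.get_obs(); print({k:np.round(v,4).tolist() for k,v in o.items() if k in('time','q','position','tool_rot','ft_force','moment','grip_width')})
    return o
E
python3 - <<'E'
from h import *
st()
for n in('scene','top'):
    p=shot(n,n+'0.png'); print(n,p['xyz'],p['attitude'])
    for k in ['stand','carriage','pawl','rod_grip','rest','beaker_mid','bottle_mid','jar_mid']:
        print(k,find(k,p))
E
```

```text
pics
{'time': 0.0, 'q': [0.9485, 0.5285, 1.4339, -0.0, 1.1814, -0.1785], 'position': [0.2679, 0.5639, 0.2216], 'tool_rot': [0.2201, 0.9755, -0.001, -0.0004], 'ft_force': [-0.1855, 0.4235, 0.711], 'moment': [-0.0434, -0.0037, 0.007], 'grip_width': 0.087}
scene [ 1.09254969 -0.14293381  1.17452929] [ 0.70186065  0.65611886 -0.19049783 -0.20151982]
stand [(0.63, [0.6155, 0.0395, 0.0125])]
carriage [(0.79, [0.6038, 0.0868, 0.1831])]
pawl [(0.46, [0.5621, 0.0194, 0.1975])]
rod_grip [(0.91, [0.5288, -0.5072, 0.0146]), (0.65, [0.4541, -0.3062, 0.0521]), (0.65, [0.3722, -0.1417, 0.0106])]
rest [(0.91, [0.2886, -0.4753, 0.0102]), (0.86, [0.4671, -0.3007, 0.0121]), (0.62, [0.213, -0.2695, 0.0083]), (0.28, [0.5601, 0.0234, 0.1973])]
beaker_mid [(0.84, [0.416, 0.2836, 0.0599])]
bottle_mid [(0.94, [0.6866, -0.2981, 0.0897])]
jar_mid [(0.84, [0.3954, -0.0092, 0.047]), (0.6, [0.4572, -0.3061, 0.0509])]
top [ 0.28891778 -0.07853653  1.08984755] [-0.70122305  0.70839048 -0.06173855  0.05155113]
stand [(0.88, [0.5826, 0.0668, 0.0147])]
carriage [(0.88, [0.5865, 0.0813, 0.1822])]
pawl [(0.53, [0.5673, 0.0211, 0.1925])]
rod_grip [(0.93, [0.5266, -0.5005, 0.0202]), (0.77, [0.3561, -0.144, 0.0172]), (0.56, [0.5768, 0.083, 0.1863]), (0.52, [0.4483, -0.3081, 0.0502])]
rest [(0.96, [0.4517, -0.304, 0.0049]), (0.74, [0.288, -0.471, 0.0083]), (0.6, [0.2119, -0.2658, 0.0132]), (0.28, [0.562, 0.0231, 0.1901])]
beaker_mid [(0.63, [0.4151, 0.2929, 0.0508])]
bottle_mid [(0.85, [0.66, -0.2981, 0.0901])]
jar_mid [(0.67, [0.3777, -0.0145, 0.0494])]
```

View pics/scene0.png

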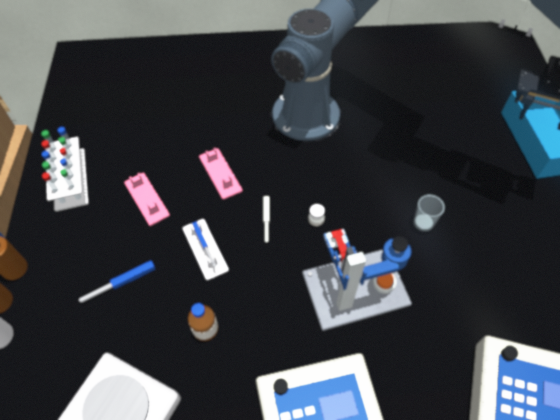

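View pics/top0.png

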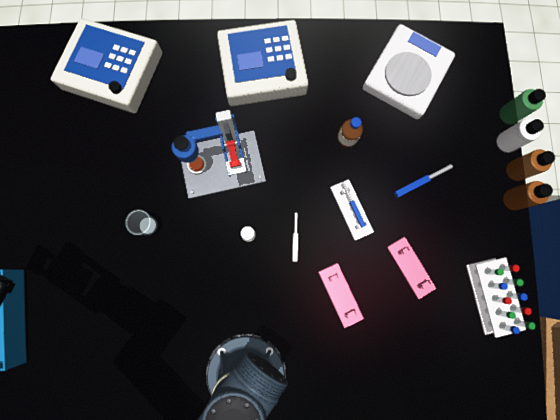

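The scene view shows the small blue rod in the white rest (≈205,240) and the stand with its red pawl (≈338,243). The knob is at ≈(400,245). In the top view the rod is at ≈(353,208) and the pawl at ≈(234,155). The big blue rod, the white rod and the pink rests are decoys. I'll zoom in.

```bash
python3 - <<'E'
import cv2
t=cv2.imread('pics/top0.png');s=cv2.imread('pics/scene0.png')
cv2.imwrite('pics/z1.png',cv2.resize(t[170:250,310:400],None,fx=7,fy=7,interpolation=cv2.INTER_CUBIC))
cv2.imwrite('pics/z2.png',cv2.resize(t[100:200,165:275],None,fx=6,fy=6,interpolation=cv2.INTER_CUBIC))
cv2.imwrite('pics/z3.png',cv2.resize(s[215:335,290:420],None,fx=5,fy=5,interpolation=cv2.INTER_CUBIC))
cv2.imwrite('pics/z4.png',cv2.resize(s[205:285,170:240],None,fx=7,fy=7,interpolation=cv2.INTER_CUBIC))
E
```

```text
(no output)
```

View pics/z1.png

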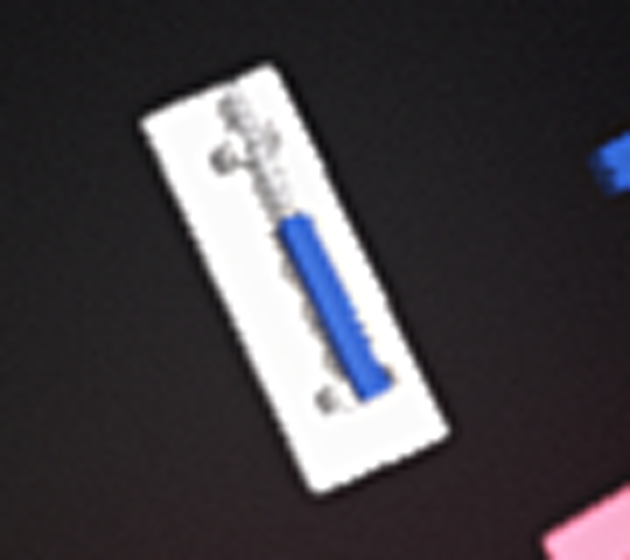

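View pics/z2.png

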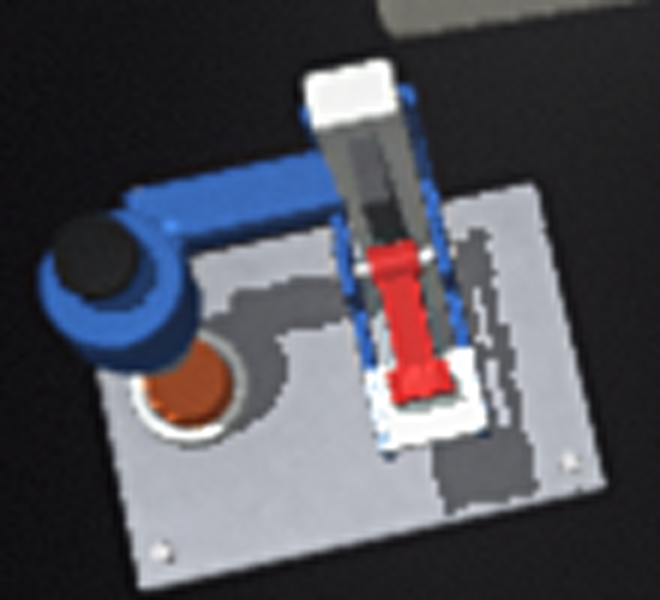

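View pics/z3.png

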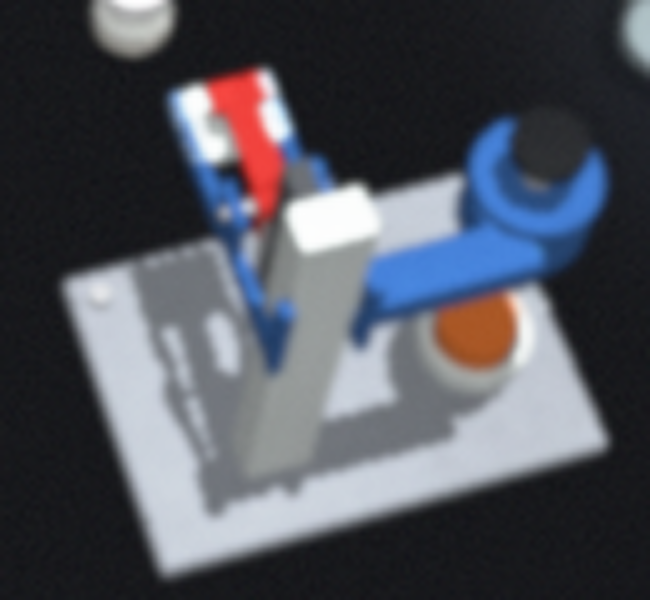

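View pics/z4.png

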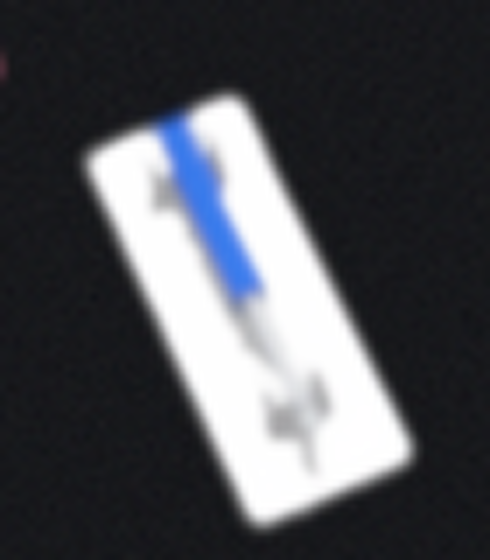

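```bash
cat > fit.py <<'E'
from h import *
from scipy.optimize import least_squares
T=viewer.camera('top');S=viewer.camera('scene')
def px(l,s,o): return (np.array(l,float)+.5)/s-.5+np.array(o)
def Rz(a): return np.array([[np.cos(a),-np.sin(a),0],[np.sin(a),np.cos(a),0],[0,0,1]])
# rest
def frest(v):
    x,y,a,cx,px_,py_,pa=v; o=np.array([x,y,0])
    c=[(cx+.085,-.03),(cx+.085,.03),(cx-.085,.03),(cx-.085,-.03)]
    W=np.array([o+Rz(a)@[p,q,.008] for p,q in c])
    g=np.array([px_,py_,0]); H=np.array([g+Rz(pa)@[.035,0,.049],g+Rz(pa)@[-.045,0,.049]])
    r=[proj(T,W)-px([(272,63),(140,120),(315,495),(450,432)],7,(310,170)),
       proj(S,W)-px([(413,460),(258,528),(85,152),(243,92)][0:4],7,(170,205))[[0,1,2,3]],
       proj(T,H)-px([(295,218),(374,390)],7,(310,170)),proj(S,H)-px([(246,293),(174,118)],7,(170,205))]
    return np.concatenate(r).ravel()
# scene: +x end is far from robot -> bottom of scene view; check y order by trying both
s=least_squares(frest,[.455,-.305,.4,0,.455,-.305,.4]);print('rest',np.round(s.x,4),'rms',np.sqrt(np.mean(s.fun**2)),np.round(s.fun.reshape(-1,2),1).tolist())
def fst(v):
    x,y,a,cx,cy=v;o=np.array([x,y,0])
    P=lambda L:np.array([o+Rz(a)@p for p in L])
    B=lambda i,j:(cx+.08*i,cy+.115*j,.012)
    A=P([(.02,.115,.22),(-.06,.013,.193),(-.06,-.013,.193),B(1,-1),B(-1,-1),B(-1,1)])
    C=P([(.02,.115,.22),(-.06,.013,.193),(-.06,-.013,.193),B(1,-1),B(-1,-1),B(1,1)])
    return np.concatenate([proj(T,A)-px([(97,257),(392,400),(450,392),(535,185),(605,487),(140,590)],6,(165,100)),
     proj(S,C)-px([(552,140),(258,70),(208,82),(165,577),(62,280),(610,445)],5,(290,215))]).ravel()
s=least_squares(fst,[.6,.02,.1,0,0.05]);print('stand',np.round(s.x,4),'rms',np.sqrt(np.mean(s.fun**2)),np.round(s.fun.reshape(-1,2),1).tolist())
for p in(T,S): print(proj(p,np.array([.5,0,0])+0), np.linalg.norm(proj(p,[.5,0.01,0])-proj(p,[.5,0,0])))
E
python3 fit.py
```

```text
rest [ 10.2349   3.859    0.4026 -10.6307   0.4409  -0.3125   0.3681] rms 9.682026559572767 [[-0.3, 0.2], [0.1, 0.0], [0.0, -0.2], [-0.6, 0.4], [-22.0, 8.6], [22.0, -10.9], [21.5, -7.9], [-21.8, 9.3], [0.1, -0.7], [0.2, 1.2], [0.3, 0.1], [-0.0, 0.4]]
stand [0.5916 0.0251 0.2145 0.011  0.0444] rms 0.5806553811105912 [[-0.8, -0.0], [-0.2, 1.5], [0.6, 0.5], [0.1, -0.9], [0.1, -0.1], [-0.2, 0.0], [-0.0, -0.0], [0.3, 0.9], [-0.6, 1.3], [-0.3, -0.7], [0.3, -0.0], [0.0, 0.1]]
[[245.63750091 194.90092438]] 3.428518489112478
[[323.26663867 257.52963448]] 3.8394294929253374
```

```bash
sed -i 's/\[\[0,1,2,3\]\]/[[1,0,3,2]]/; s/x,y,a,cx,px_,py_,pa=v;/x,y,a,px_,py_,pa=v;cx=0;/; s/\.4,0,\.455,/.4,.455,/' fit.py
python3 fit.py; python3 -c "
from h import *
st()"
```

```text
rest [ 0.4547 -0.3063  0.3958  0.4409 -0.3125  0.3681] rms 0.5592938305118546 [[-0.1, -0.0], [0.3, -0.3], [-0.1, -0.3], [-0.7, 0.4], [-0.1, -0.9], [-0.4, -0.8], [-0.9, 0.8], [0.8, 0.8], [0.1, -0.7], [0.2, 1.2], [0.3, 0.1], [-0.0, 0.4]]
stand [0.5916 0.0251 0.2145 0.011  0.0444] rms 0.5806553811105912 [[-0.8, -0.0], [-0.2, 1.5], [0.6, 0.5], [0.1, -0.9], [0.1, -0.1], [-0.2, 0.0], [-0.0, -0.0], [0.3, 0.9], [-0.6, 1.3], [-0.3, -0.7], [0.3, -0.0], [0.0, 0.1]]
[[245.63750091 194.90092438]] 3.428518489112478
[[323.26663867 257.52963448]] 3.8394294929253374
{'time': 1.1, 'q': [0.9485, 0.5275, 1.4327, 0.0, 1.1814, -0.1785], 'position': [0.2683, 0.5645, 0.2226], 'tool_rot': [0.2201, 0.9755, 0.0, -0.0], 'ft_force': [0.7182, -0.0947, -0.3123], 'moment': [-0.016, 0.0597, 0.0212], 'grip_width': 0.0868}
```

```bash
cat > plan.py <<'E'
import sys
from h import *
def plan(pos,yaw,n=0):
    o=robot.get_obs(); p=np.array(o['position']); q=R.from_quat(o['tool_rot'])
    Rt=R.from_matrix(np.array([[np.cos(yaw),np.sin(yaw),0],[np.sin(yaw),-np.cos(yaw),0],[0,0,-1]]))
    d=np.array(pos)-p; rv=(q.inv()*Rt).as_rotvec(degrees=True)/5
    need=max(np.abs(rv).max(),np.linalg.norm(d)/.038); n=n or int(np.ceil(need))
    print('t',round(o['time'],2),'p',p.round(4).tolist(),'F',np.round(o['ft_force'],1).tolist(),'w',round(o['grip_width'],4),'rows',n,'rv',rv.round(2).tolist(),'d_mm',(d*1e3).round(1).tolist())
    for i in range(min(n,5)):
        f=q*R.from_rotvec(rv*5*i/n,degrees=True)
        print('  ',(rv/n).round(2).tolist(),(f.inv().apply(d/n)/.04).round(2).tolist())
SO=np.array([.5916,.0251,0]);SY=.2145
def S(x,y,z): return SO+R.from_euler('z',SY).apply([x,y,z])
if __name__=='__main__':
    a=sys.argv[1:]
    v=[float(x) for x in a[1:4]]
    if a[0]=='s': pos=S(*v); 
    else: pos=np.array(v)
    plan(pos,float(a[4]),int(a[5]) if len(a)>5 else 0)
E
python3 plan.py w .441 -.3125 .16 .385
```

```text
t 1.1 p [0.2683, 0.5645, 0.2226] F [0.7, -0.1, -0.3] w 0.0868 rows 27 rv [0.0, -0.0, 26.5] d_mm [172.7, -877.0, -62.6]
   [0.0, -0.0, 0.98] [-0.49, -0.66, 0.06]
   [0.0, -0.0, 0.98] [-0.55, -0.62, 0.06]
   [0.0, -0.0, 0.98] [-0.6, -0.57, 0.06]
   [0.0, -0.0, 0.98] [-0.65, -0.52, 0.06]
   [0.0, -0.0, 0.98] [-0.69, -0.46, 0.06]
```

```bash
python3 -m crank '0 0 1 -0.5 -0.65 -0.2 -1;0 0 1 -0.55 -0.6 -0.2 -1;0 0 1 -0.6 -0.55 -0.2 -1;0 0 1 -0.65 -0.5 -0.1 -1;0 0 1 -0.7 -0.45 0 -1'; python3 plan.py w .441 -.3125 .2 .385
```

```text
time: 1.72
position: [0.3027, 0.4019, 0.2512]
tool_rot: [0.431, 0.903, 0.001, 0.001]
ft_force: [0.1, -0.1, -0.3]
grip_width: 0.0868
t 1.73 p [0.3027, 0.4019, 0.2512] F [0.1, -0.1, -0.3] w 0.0868 rows 22 rv [0.02, -0.03, 21.39] d_mm [138.3, -714.4, -51.2]
   [0.0, -0.0, 0.97] [-0.73, -0.39, 0.06]
   [0.0, -0.0, 0.97] [-0.76, -0.33, 0.06]
   [0.0, -0.0, 0.97] [-0.79, -0.26, 0.06]
   [0.0, -0.0, 0.97] [-0.8, -0.19, 0.06]
   [0.0, -0.0, 0.97] [-0.82, -0.12, 0.06]
```

Tracking is good, so I'll continue.

```bash
python3 -m crank '0 0 1 -0.75 -0.4 0 -1;0 0 1 -0.8 -0.35 0 -1;0 0 1 -0.8 -0.25 0 -1;0 0 1 -0.85 -0.2 0 -1;0 0 1 -0.85 -0.1 0 -1' >/dev/null
python3 -m crank '0 0 1 -0.85 -0.05 0 -1;0 0 1 -0.85 0 0 -1;0 0 1 -0.85 0.1 0 -1;0 0 1 -0.85 0.15 0 -1;0 0 1 -0.85 0.25 0 -1' >/dev/null; python3 plan.py w .441 -.3125 .2 .385
```

```text
t 2.98 p [0.3643, 0.0527, 0.2534] F [0.8, -0.4, 1.1] w 0.0867 rows 12 rv [0.08, -0.12, 11.07] d_mm [76.7, -365.2, -53.4]
   [0.01, -0.01, 0.92] [-0.71, 0.32, 0.11]
   [0.01, -0.01, 0.92] [-0.68, 0.38, 0.11]
   [0.01, -0.01, 0.92] [-0.65, 0.43, 0.11]
   [0.01, -0.01, 0.92] [-0.61, 0.48, 0.11]
   [0.01, -0.01, 0.92] [-0.57, 0.53, 0.11]
```

```bash
python3 -m crank '0 0 0.9 -0.7 0.3 0.1 -1;0 0 0.9 -0.7 0.4 0.1 -1;0 0 0.9 -0.65 0.45 0.1 -1;0 0 0.9 -0.6 0.5 0.1 -1;0 0 0.9 -0.55 0.5 0.1 -1' >/dev/null
python3 -m crank '0 0 0.9 -0.5 0.55 0.1 -1;0 0 0.9 -0.45 0.6 0.1 -1;0 0 0.9 -0.4 0.65 0.1 -1;0 0 0.9 -0.4 0.7 0.1 -1;0 0 0.9 -0.35 0.7 0.1 -1' >/dev/null; python3 plan.py w .441 -.3125 .1 .385
```

```text
t 4.22 p [0.4303, -0.262, 0.2154] F [0.4, 0.3, -0.4] w 0.0872 rows 4 rv [0.1, -0.21, 1.73] d_mm [10.7, -50.5, -115.4]
   [0.03, -0.05, 0.43] [-0.12, 0.3, 0.72]
   [0.03, -0.05, 0.43] [-0.1, 0.3, 0.72]
   [0.03, -0.05, 0.43] [-0.09, 0.31, 0.72]
   [0.03, -0.05, 0.43] [-0.07, 0.31, 0.72]
```

```bash
python3 -m crank '0 0 0.45 -0.1 0.35 0.7 -1;0 0 0.45 -0.1 0.35 0.7 -1;0 0 0.45 -0.1 0.35 0.7 -1;0.1 -0.2 0.4 0 0.2 0.5 -1;0 0 0 0 0 0 -1' >/dev/null; python3 plan.py w .441 -.3125 .023 .385; python3 - <<'E'
from h import *
p=shot('top','t1.png');s=shot('scene','s1.png')
c=lambda a,y,x:cv2.resize(a['img'][y:y+90,x:x+90,::-1],None,fx=6,fy=6,interpolation=cv2.INTER_CUBIC)
cv2.imwrite('pics/z5.png',cv2.resize(np.hstack([c(p,170,310),c(s,200,160)]),(800,400)))
E
```

```text
t 4.85 p [0.4474, -0.3187, 0.1099] F [-0.7, -0.1, -0.6] w 0.0873 rows 3 rv [0.06, -0.04, -0.12] d_mm [-6.4, 6.2, -86.9]
   [0.02, -0.01, -0.04] [-0.03, -0.07, 0.72]
   [0.02, -0.01, -0.04] [-0.03, -0.07, 0.72]
   [0.02, -0.01, -0.04] [-0.03, -0.07, 0.72]
```

View pics/z5.png

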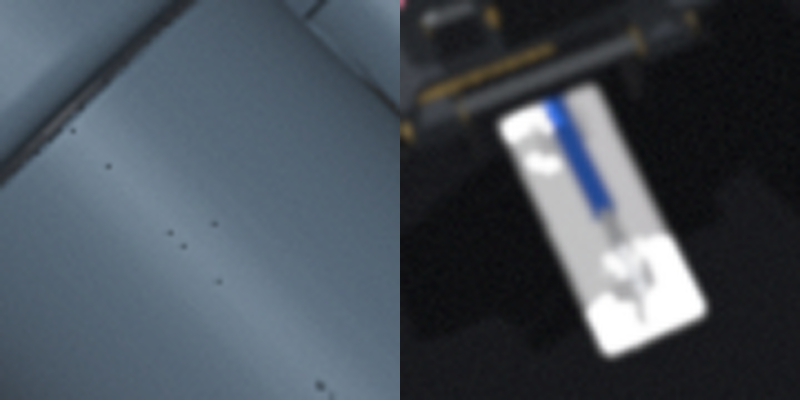

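The top view is blocked by the arm. The scene view shows the open gripper squarely across the rod and the rod undisturbed, so I'll descend.

```bash
python3 -m crank '0 0 -0.1 -0.08 -0.2 0.6 -1;0 0 0 0 0 0.6 -1;0 0 0 0 0 0.5 -1;0 0 0 0 0 0.3 -1;0 0 0 0 0 0 -1' >/dev/null; python3 plan.py w .441 -.3125 .023 .385 1
```

```text
t 5.58 p [0.4448, -0.3137, 0.0361] F [0.4, 0.5, 0.2] w 0.0869 rows 1 rv [0.2, -0.1, 0.03] d_mm [-3.8, 1.2, -13.1]
   [0.2, -0.1, 0.03] [-0.08, -0.07, 0.33]
```

```bash
python3 -m crank '0.2 -0.1 0 -0.1 -0.07 0.35 -1;0 0 0 0 0 0 -1' >/dev/null; python3 plan.py w .441 -.3125 .023 .385 1;python3 -m crank '0 0 0 0 0 0 1;0 0 0 0 0 0 1;0 0 0 0 0 0 1;0 0 0 0 0 0 1;0 0 0 0 0 0 1' 60;  python3 plan.py w .441 -.3125 .023 .385 1
```

```text
t 5.83 p [0.4408, -0.3134, 0.0227] F [-0.6, 0.8, 0.2] w 0.0871 rows 1 rv [0.02, -0.01, 0.04] d_mm [0.2, 0.9, 0.3]
   [0.02, -0.01, 0.04] [0.01, -0.02, -0.01]
time: 6.45
position: [0.4412, -0.314, 0.0236]
tool_rot: [0.981, 0.193, 0.001, 0.002]
ft_force: [-0.5, -0.1, 0.5]
grip_width: 0.0449
t 6.45 p [0.4412, -0.314, 0.0236] F [-0.5, -0.1, 0.5] w 0.0449 rows 1 rv [0.04, -0.02, 0.03] d_mm [-0.2, 1.5, -0.6]
   [0.04, -0.02, 0.03] [0.01, -0.04, 0.01]
```

```bash
python3 -m crank '0 0 0 0 0 0 1;0 0 0 0 0 0 1;0 0 0 0 0 0 1;0 0 0 0 0 0 1;0 0 0 0 0 0 1' 60;  python3 plan.py w .441 -.3125 .023 .385 1
```

```text
time: 7.08
position: [0.4412, -0.3139, 0.0236]
tool_rot: [0.981, 0.193, 0.001, 0.002]
ft_force: [0.3, -0.0, 0.8]
grip_width: 0.013
t 7.08 p [0.4412, -0.3139, 0.0236] F [0.3, -0.0, 0.8] w 0.013 rows 1 rv [0.04, -0.02, 0.03] d_mm [-0.2, 1.4, -0.6]
   [0.04, -0.02, 0.03] [0.01, -0.03, 0.01]
```

```bash
python3 -m crank '0 0 0 0 0 -0.2 1;0 0 0 0 0 -0.6 1;0 0 0 0 0 -0.8 1;0 0 0 0 0 -0.9 1;0 0 0 0 0 -0.9 1';  python3 plan.py s -.18 0 .22 .2145; python3 - <<'E'
from h import *
p=shot('top','t2.png');s=shot('scene','s2.png')
E
```

```text
time: 7.7
position: [0.439, -0.3117, 0.1617]
tool_rot: [0.981, 0.193, -0.001, -0.002]
ft_force: [1.1, -0.7, -0.0]
grip_width: 0.0135
t 7.7 p [0.439, -0.3117, 0.1617] F [1.1, -0.7, -0.0] w 0.0135 rows 9 rv [-0.05, 0.02, 1.99] d_mm [-23.3, 298.5, 58.3]
   [-0.01, 0.0, 0.22] [0.25, -0.79, -0.16]
   [-0.01, 0.0, 0.22] [0.24, -0.8, -0.16]
   [-0.01, 0.0, 0.22] [0.22, -0.8, -0.16]
   [-0.01, 0.0, 0.22] [0.21, -0.81, -0.16]
   [-0.01, 0.0, 0.22] [0.19, -0.81, -0.16]
```

View pics/s2.png

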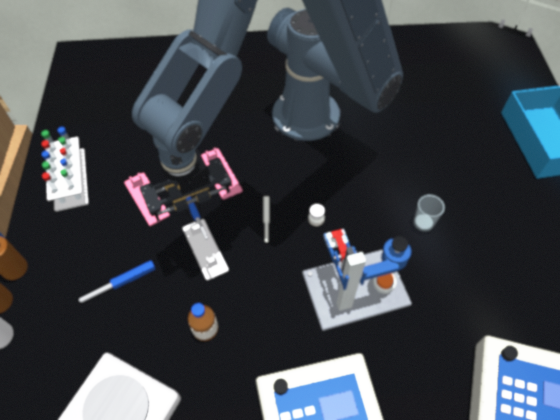

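The rod is lifted in the gripper, with its handle and shaft visible at ≈(195,212). Next I move to a point in front of the stand.

```bash
python3 -m crank '0 0 0.2 0.2 -0.8 0 1;0 0 0.2 0.2 -0.8 0 1;0 0 0.2 0.15 -0.8 0 1;0 0 0.2 0.15 -0.8 0 1;0 0 0.2 0.1 -0.8 0 1' >/dev/null;  python3 plan.py s -.19 0 .161 .2145
```

```text
t 8.43 p [0.4145, -0.1497, 0.1623] F [-0.5, -0.4, -0.7] w 0.0133 rows 4 rv [0.05, -0.02, 0.91] d_mm [-8.5, 134.4, -1.3]
   [0.01, -0.01, 0.23] [0.19, -0.82, 0.0]
   [0.01, -0.01, 0.23] [0.18, -0.82, 0.01]
   [0.01, -0.01, 0.23] [0.16, -0.83, 0.01]
   [0.01, -0.01, 0.23] [0.14, -0.83, 0.01]
```

```bash
python3 -m crank '0 0 0.25 0.2 -0.85 0 1;0 0 0.25 0.2 -0.85 0 1;0 0 0.25 0.15 -0.85 0 1;0 0 0.2 0.1 -0.6 0 1;0 0 0 0 0 0 1' >/dev/null;  python3 plan.py s -.19 0 .1616 .2145 1;python3 - <<'E'
from h import *
p=shot('top','t3.png');s=shot('scene','s3.png')
E
```

```text
t 9.05 p [0.4018, -0.0142, 0.1594] F [0.2, -0.0, -0.1] w 0.0135 rows 1 rv [-0.0, 0.05, -0.05] d_mm [4.2, -1.2, 2.2]
   [-0.0, 0.05, -0.05] [0.1, 0.05, -0.06]
```

View pics/s3.png

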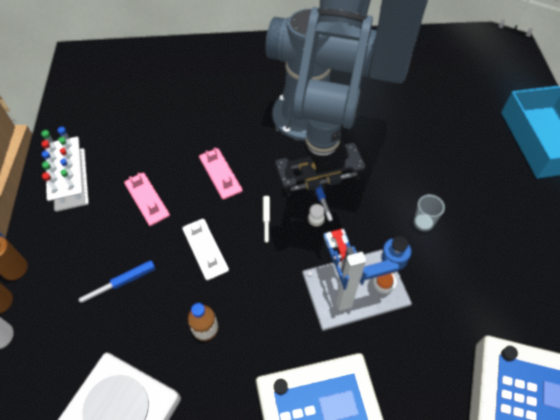

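View pics/t3.png

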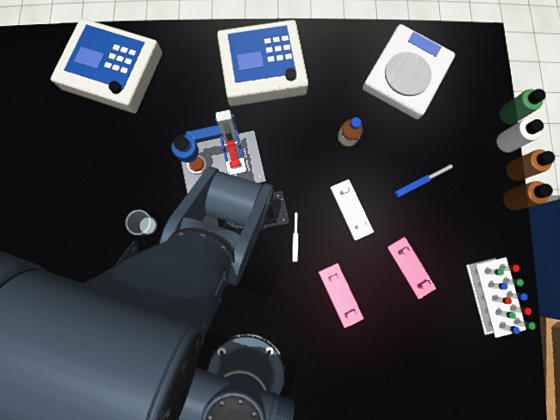

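```bash
cat > ov.py <<'E'
import sys
from plan import *
fn=sys.argv[1]; th=float(sys.argv[2]) if len(sys.argv)>2 else 0.
o=robot.get_obs(); s=shot('scene')
q=R.from_quat(o['tool_rot']); p=np.array(o['position'])
g=p+q.apply([0,0,-.0184]); tip=g+q.apply([.095,0,0]); sh=g+q.apply([.035,0,0])
te=S(-.06*np.cos(th),0,.19+.06*np.sin(th)); pv=S(0,0,.19)
loc=lambda X:R.from_euler('z',-SY).apply(X-SO)
print('tip in stand mm',(loc(tip)*1e3).round(1),'t',o['time'],'F',np.round(o['ft_force'],1))
x0,y0=280,160
im=cv2.resize(s['img'][y0:y0+120,x0:x0+130,::-1],None,fx=5,fy=5,interpolation=cv2.INTER_CUBIC)
for X,c in((g,(0,255,255)),(sh,(0,255,255)),(tip,(0,255,0)),(te,(255,255,0)),(pv,(255,0,255))):
    u=(proj(s,X)[0]-[x0,y0]+.5)*5; cv2.circle(im,(int(u[0]),int(u[1])),4,c,1)
cv2.imwrite('pics/'+fn,im)
E
python3 ov.py o1.png
```

```text
tip in stand mm [-98.   -0.3 177.7] t 9.15 F [-0.8  1.1 -1. ]
```

View pics/o1.png

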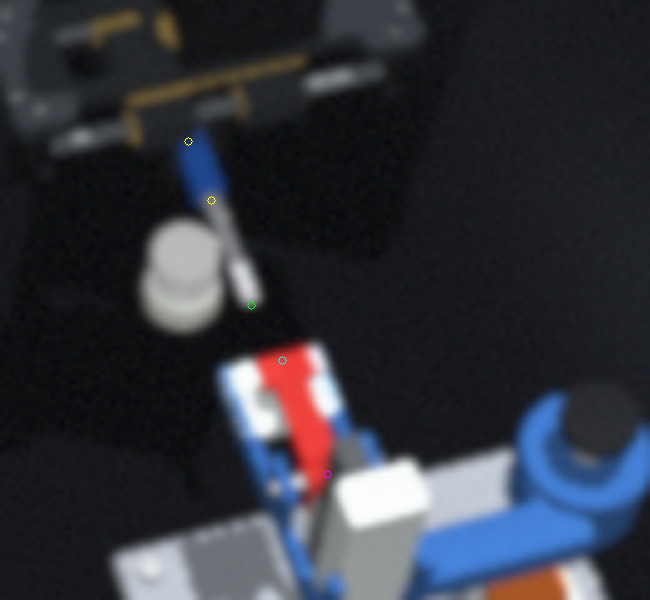

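The predicted tip at (251,305) matches the picture to about 1 mm. The tongue end sits slightly above the level prediction, which fits an engaged angle of ≈0.08. I raise 3.5 mm and approach.

```bash
python3 -m crank '0 0 0 0 0 -0.1 1;0 0 0 0.3 0 0 1;0 0 0 0.2 0 0 1;0 0 0 0 0 0 1' >/dev/null; python3 ov.py o2.png; python3 plan.py s -.14 0 .163 .2145 1
```

```text
tip in stand mm [-75.3  -4.4 182.4] t 9.7 F [ 1.3 -0.2 -1. ]
t 9.75 p [0.4255, -0.0144, 0.164] F [0.8, 0.2, 0.3] w 0.0134 rows 1 rv [0.03, 0.01, -0.13] d_mm [29.3, 9.7, -1.0]
   [0.03, 0.01, -0.13] [0.77, -0.09, 0.02]
```

```bash
python3 -m crank '0 0 -0.1 0.1 -0.08 0 1;0 0 0 0.2 0 0.02 1;0 0 0 0.2 0 0 1;0 0 0 0.15 0 0 1;0 0 0 0 0 0 1' >/dev/null; python3 ov.py o2.png; python3 plan.py s -.143 0 .163 .2145 1
```

```text
tip in stand mm [-48.    0.4 181.1] t 10.375 F [-0.9 -0.  -0.3]
t 10.43 p [0.4514, -0.0048, 0.1628] F [-0.6, -0.1, -0.9] w 0.013 rows 1 rv [0.02, 0.02, -0.02] d_mm [0.5, -0.5, 0.2]
   [0.02, 0.02, -0.02] [0.01, 0.02, -0.0]
```

View pics/o2.png

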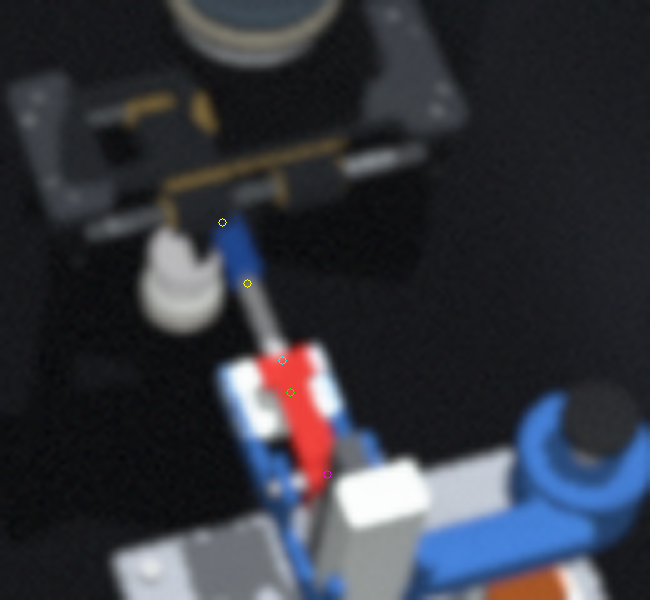

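The rod has slid under the tongue, with the tip at ≈(290,392) below the red tongue. Now I lift along the tongue's arc.

```bash
python3 -m crank '0 0 0 0 0 -0.12 1;0 0 0 0.02 0 -0.15 1;0 0 0 0.03 0 -0.15 1;0 0 0 0.05 0 -0.15 1' ; python3 ov.py o3.png
```

```text
time: 10.92
position: [0.4535, -0.0038, 0.1864]
tool_rot: [0.994, 0.106, -0.003, 0.001]
ft_force: [-0.4, -0.1, -1.4]
grip_width: 0.0134
tip in stand mm [-46.    1.  204.3] t 10.925 F [-0.4 -0.1 -1.4]
```

View pics/o3.png

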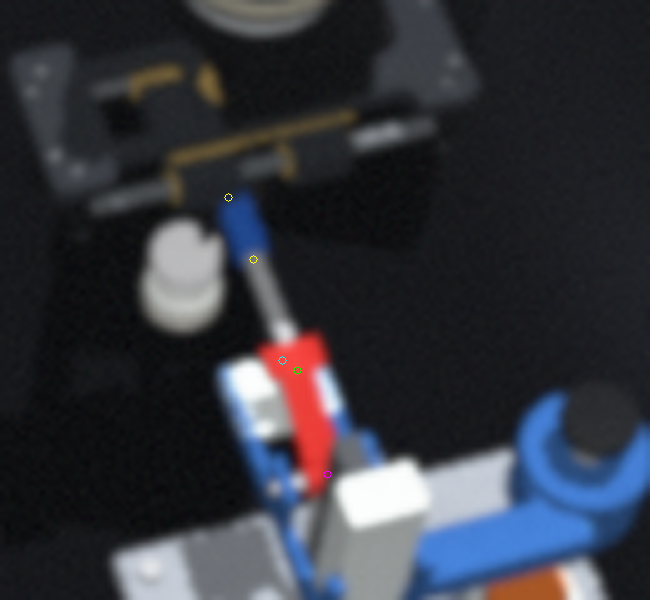

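The tongue is rising with the rod and the force is tiny, so I go on.

```bash
python3 -m crank '0 0 0 0.1 0 -0.12 1;0 0 0 0.15 0 -0.13 1;0 0 0 0.2 0 -0.13 1;0 0 0 0.2 0 -0.12 1' ; python3 ov.py o4.png
```

```text
time: 11.48
position: [0.4792, 0.0023, 0.208]
tool_rot: [0.994, 0.106, -0.004, 0.0]
ft_force: [-1.7, -1.0, -0.2]
grip_width: 0.0135
tip in stand mm [-19.5   1.5 225.6] t 11.475 F [-1.7 -1.  -0.2]
```

View pics/o4.png

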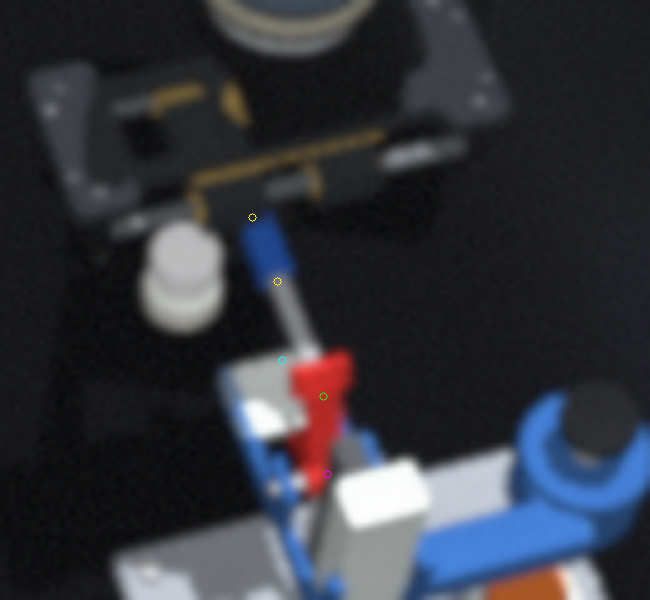

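```bash
python3 -m crank '0 0 0 0.16 0 -0.08 1;0 0 0 0.16 0 -0.07 1;0 0 0 0.15 0 -0.04 1;0 0 0 0.12 0 -0.02 1;0 0 0 0 0 0 1' ; python3 ov.py o5.png 1.65
```

```text
time: 12.15
position: [0.5066, 0.0078, 0.2173]
tool_rot: [0.994, 0.106, -0.002, 0.001]
ft_force: [0.5, -1.0, -0.4]
grip_width: 0.0133
tip in stand mm [  8.4   1.1 235.3] t 12.15 F [ 0.5 -1.  -0.4]
```

View pics/o5.png

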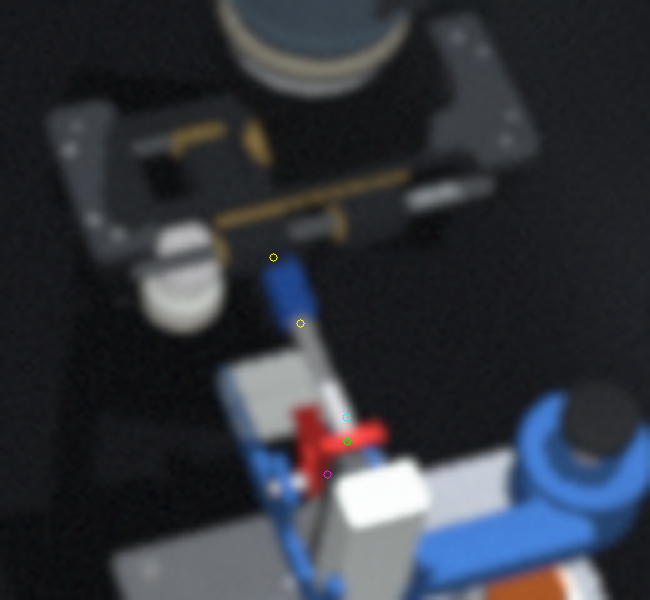

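The tongue stands upright leaning back (red bar ≈(350,440), nose ≈(308,420)), about 1.8 rad by geometry. I retract.

```bash
python3 -m crank '0 0 0 -0.3 0 0 1;0 0 0 -0.6 0 0 1;0 0 0 -0.7 0 0 1;0 0 0 -0.7 0 0 1;0 0 0 -0.5 0 -0.1 1' ; python3 ov.py o6.png 1.75; python3 plan.py w .4412 -.3139 .2 .3886
```

```text
time: 12.82
position: [0.3936, -0.0168, 0.2219]
tool_rot: [0.994, 0.107, 0.0, 0.001]
ft_force: [0.2, 0.9, -0.7]
grip_width: 0.0134
tip in stand mm [-107.4    1.2  240.3] t 12.825 F [ 0.2  0.9 -0.7]
t 12.88 p [0.3908, -0.0165, 0.222] F [-2.1, 1.3, -0.7] w 0.0133 rows 8 rv [0.02, 0.03, -2.0] d_mm [50.4, -297.4, -22.0]
   [0.0, 0.0, -0.25] [-0.04, 0.94, 0.07]
   [0.0, 0.0, -0.25] [-0.06, 0.94, 0.07]
   [0.0, 0.0, -0.25] [-0.08, 0.94, 0.07]
   [0.0, 0.0, -0.25] [-0.1, 0.94, 0.07]
   [0.0, 0.0, -0.25] [-0.13, 0.93, 0.07]
```

View pics/o6.png

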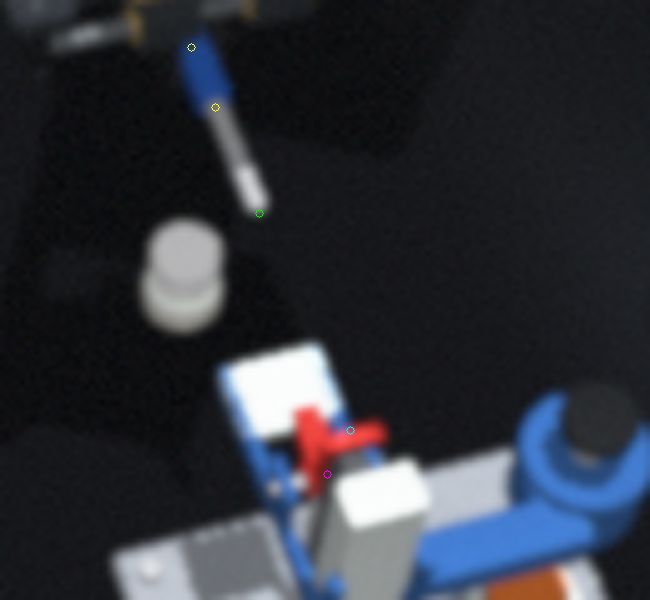

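The pawl stays flicked over, the head is still up and the rod hasn't shifted in the grip. Next the rod goes back to its rest.

```bash
python3 -m crank '0 0 -0.25 -0.05 0.9 0 1;0 0 -0.25 -0.05 0.95 0 1;0 0 -0.25 -0.1 0.95 0 1;0 0 -0.25 -0.1 0.95 0 1;0 0 -0.25 -0.1 0.95 0 1' >/dev/null;python3 plan.py w .4412 -.3139 .12 .3886;
```

```text
t 13.5 p [0.4236, -0.2056, 0.224] F [-0.0, -0.3, 0.1] w 0.0136 rows 4 rv [0.06, -0.03, -0.68] d_mm [17.6, -108.3, -104.0]
   [0.01, -0.01, -0.17] [-0.12, 0.67, 0.65]
   [0.01, -0.01, -0.17] [-0.13, 0.67, 0.65]
   [0.01, -0.01, -0.17] [-0.14, 0.67, 0.65]
   [0.01, -0.01, -0.17] [-0.15, 0.67, 0.65]
```

```bash
python3 -m crank '0 0 -0.2 -0.12 0.8 0.5 1;0 0 -0.2 -0.13 0.7 0.6 1;0 0 -0.2 -0.15 0.6 0.6 1;0 0 -0.1 -0.1 0.35 0.5 1;0 0 0 0 0 0 1' >/dev/null;python3 plan.py w .4412 -.3139 .08 .3886 1
```

```text
t 14.12 p [0.4421, -0.3139, 0.1356] F [-0.2, -0.3, -0.5] w 0.0134 rows 1 rv [0.17, -0.09, -0.03] d_mm [-0.9, -0.0, -55.6]
   [0.17, -0.09, -0.03] [-0.03, -0.03, 1.39]
```

```bash
python3 -m crank '0.17 -0.09 0 -0.03 -0.03 0.6 1;0 0 0 0 0 0.6 1;0 0 0 0 0 0.4 1;0 0 0 0 0 0 1' >/dev/null;python3 plan.py w .4412 -.3139 .0236 .3886 1; python3 - <<'E'
from h import *
s=shot('scene')
cv2.imwrite('pics/z6.png',cv2.resize(s['img'][195:285,160:260,::-1],None,fx=6,fy=6,interpolation=cv2.INTER_CUBIC))
E
```

```text
t 14.62 p [0.4426, -0.3128, 0.0736] F [-0.1, -0.3, 0.2] w 0.0134 rows 1 rv [0.05, -0.02, -0.03] d_mm [-1.4, -1.1, -50.0]
   [0.05, -0.02, -0.03] [-0.04, 0.01, 1.25]
```

View pics/z6.png

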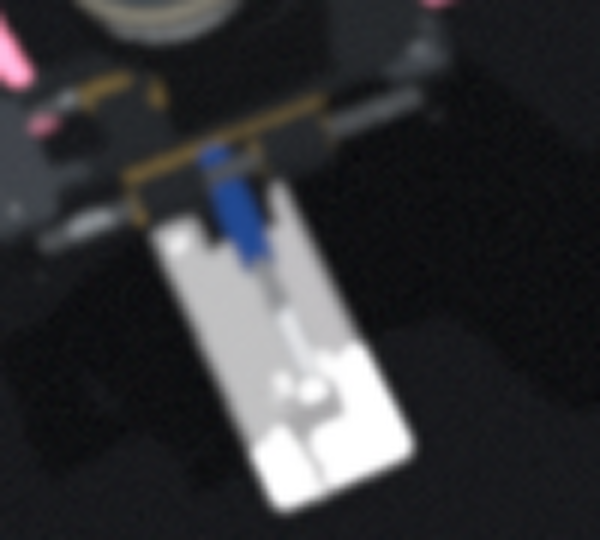

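The rod is aligned over the shaft notch, so I lower it slowly.

```bash
python3 -m crank '0 0 0 -0.04 0.01 0.4 1;0 0 0 0 0 0.3 1;0 0 0 0 0 0.2 1;0 0 0 0 0 0 1' >/dev/null;python3 plan.py w .4412 -.3139 .0236 .3886 1
```

```text
t 15.18 p [0.4427, -0.3152, 0.0374] F [0.5, 0.0, -0.4] w 0.0132 rows 1 rv [0.1, -0.05, -0.03] d_mm [-1.5, 1.3, -13.8]
   [0.1, -0.05, -0.03] [-0.02, -0.05, 0.34]
```

```bash
python3 -m crank '0.1 -0.05 0 -0.02 -0.05 0.12 1;0 0 0 0 0 0.1 1;0 0 0 0 0 0.06 1;0 0 0 0 0 0 1' >/dev/null;python3 plan.py w .4412 -.3139 .0236 .3886 1
```

```text
t 15.68 p [0.4415, -0.3139, 0.0257] F [0.8, -0.8, -0.4] w 0.0133 rows 1 rv [0.0, 0.0, -0.03] d_mm [-0.3, 0.0, -2.1]
   [0.0, 0.0, -0.03] [-0.01, -0.0, 0.05]
```

```bash
python3 -m crank '0 0 0 0 0 0.03 1;0 0 0 0 0 0.01 1;0 0 0 0 0 0 1' >/dev/null;python3 plan.py w .4412 -.3139 .0236 .3886 1
python3 -m crank '0 0 0 0 0 0 0.4;0 0 0 0 0 0 0;0 0 0 0 0 0 -1;0 0 0 0 0 0 -1;0 0 0 0 0 0 -1'
python3 -m crank '0 0 0 0 0 0 -1;0 0 0 0 0 0 -1;0 0 0 0 0 0 -1;0 0 0 0 0 0 -1;0 0 0 0 0 0 -1'
```

```text
t 16.05 p [0.4416, -0.3141, 0.0244] F [-0.5, -0.3, -0.0] w 0.0132 rows 1 rv [0.01, 0.0, -0.03] d_mm [-0.4, 0.2, -0.8]
   [0.01, 0.0, -0.03] [-0.01, -0.01, 0.02]
time: 16.68
position: [0.4419, -0.3144, 0.0248]
tool_rot: [0.981, 0.192, 0.0, 0.001]
ft_force: [0.0, -0.2, 0.2]
grip_width: 0.0556
time: 17.3
position: [0.4419, -0.3144, 0.0248]
tool_rot: [0.981, 0.192, 0.0, 0.001]
ft_force: [-0.1, -0.8, 0.3]
grip_width: 0.0868
```

```bash
python3 -m crank '0 0 0 0 0 -0.4 -1;0 0 0 0 0 -0.8 -1;0 0 0 0 0 -1 -1;0 0 0 0 0 -1 -1;0 0 0 0 0 -1 -1'>/dev/null
python3 plan.py s 0.02 0.115 .3 1.785;python3 - <<'E'
from h import *
s=shot('scene')
cv2.imwrite('pics/z7.png',cv2.resize(s['img'][195:285,160:260,::-1],None,fx=6,fy=6,interpolation=cv2.INTER_CUBIC))
E
```

```text
t 17.93 p [0.4403, -0.3127, 0.1985] F [0.5, 0.4, -0.9] w 0.0872 rows 17 rv [-0.04, -0.01, -16.03] d_mm [146.3, 454.4, 101.5]
   [-0.0, -0.0, -0.94] [0.45, -0.54, -0.15]
   [-0.0, -0.0, -0.94] [0.49, -0.5, -0.15]
   [-0.0, -0.0, -0.94] [0.53, -0.46, -0.15]
   [-0.0, -0.0, -0.94] [0.57, -0.41, -0.15]
   [-0.0, -0.0, -0.94] [0.6, -0.36, -0.15]
```

View pics/z7.png

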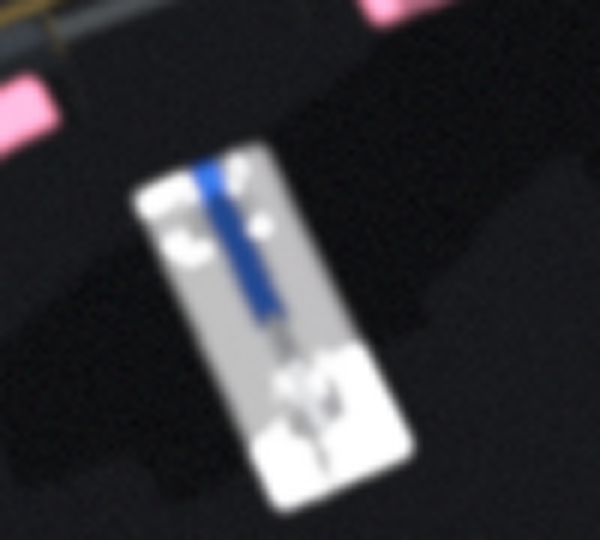

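The rod lies in both notches. Next I move high over to the knob while closing the fingers.

```bash
python3 -m crank '0 0 -0.95 0.3 -0.3 -0.8 1;0 0 -0.95 0.4 -0.4 -0.7 1;0 0 -0.95 0.5 -0.45 -0.6 1;0 0 -0.95 0.55 -0.4 -0.4 1;0 0 -0.95 0.6 -0.35 0 1' 20 >/dev/null
python3 plan.py s 0.02 0.115 .32 1.785
```

```text
t 18.6 p [0.4805, -0.1975, 0.314] F [0.0, -0.0, -0.4] w 0.0451 rows 12 rv [0.2, 0.1, -11.17] d_mm [106.1, 339.2, 6.0]
   [0.02, 0.01, -0.93] [0.66, -0.33, -0.02]
   [0.02, 0.01, -0.93] [0.69, -0.27, -0.02]
   [0.02, 0.01, -0.93] [0.71, -0.21, -0.02]
   [0.02, 0.01, -0.93] [0.72, -0.16, -0.02]
   [0.02, 0.01, -0.93] [0.73, -0.1, -0.02]
```

```bash
python3 -m crank '0 0 -0.95 0.65 -0.3 -0.1 1;0 0 -0.95 0.7 -0.3 -0.1 1;0 0 -0.95 0.7 -0.2 0 1;0 0 -0.95 0.7 -0.15 0 1;0 0 -0.95 0.75 -0.1 0 1' >/dev/null
python3 plan.py s 0.02 0.115 .32 1.785
```

```text
t 19.23 p [0.5226, -0.0511, 0.326] F [-0.7, -0.6, -0.0] w 0.0017 rows 7 rv [0.24, 0.16, -6.26] d_mm [64.0, 192.8, -6.0]
   [0.03, 0.02, -0.89] [0.73, -0.01, 0.02]
   [0.03, 0.02, -0.89] [0.72, 0.05, 0.02]
   [0.03, 0.02, -0.89] [0.72, 0.1, 0.02]
   [0.03, 0.02, -0.89] [0.71, 0.16, 0.02]
   [0.03, 0.02, -0.89] [0.69, 0.21, 0.02]
```

```bash
python3 -m crank '0 0 -0.9 0.75 0 0 1;0 0 -0.9 0.75 0.05 0 1;0 0 -0.9 0.75 0.1 0 1;0 0 -0.9 0.75 0.15 0 1;0.2 0.15 -0.9 0.7 0.2 0 1' >/dev/null
python3 plan.py s 0.02 0.115 .26 1.785
```

```text
t 19.85 p [0.566, 0.0977, 0.3291] F [0.1, -0.8, 0.1] w 0.0006 rows 3 rv [0.06, 0.05, -1.6] d_mm [20.7, 44.0, -69.1]
   [0.02, 0.02, -0.53] [0.35, 0.2, 0.58]
   [0.02, 0.02, -0.53] [0.34, 0.21, 0.58]
   [0.02, 0.02, -0.53] [0.33, 0.23, 0.58]
```

```bash
python3 -m crank '0 0 -0.5 0.4 0.25 0.2 1;0 0 -0.5 0.4 0.25 0.4 1;0 0 -0.5 0.4 0.25 0.4 1;0.1 0.1 0 0 0 0.4 1;0 0 0 0 0 0 1' >/dev/null
python3 plan.py s 0.02 0.115 .225 1.785 1; python3 ov.py o7.png 1.8
```

```text
t 20.48 p [0.5901, 0.1515, 0.2684] F [0.7, -0.7, 0.3] w 0.0006 rows 1 rv [-0.09, -0.04, -0.01] d_mm [-3.4, -9.8, -43.4]
   [-0.09, -0.04, -0.01] [-0.23, -0.13, 1.09]
tip in stand mm [ 25.7 218.8 287.1] t 20.475 F [ 0.7 -0.7  0.3]
```

View pics/o7.png

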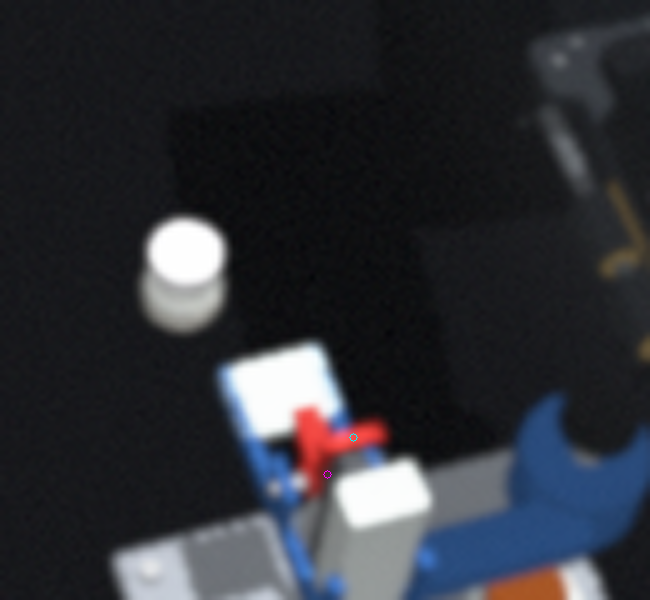

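```bash
python3 -m crank '-0.09 -0.04 0 -0.23 -0.13 0.3 1;0 0 0 0 0 0.3 1;0 0 0 0 0 0.3 1;0 0 0 0 0 0 1' >/dev/null
python3 plan.py s 0.02 0.115 .22 1.785 1; python3 - <<'E'
from h import *
s=shot('scene')
cv2.imwrite('pics/z8.png',cv2.resize(s['img'][180:300,320:450,::-1],None,fx=5,fy=5,interpolation=cv2.INTER_CUBIC))
E
```

```text
t 21.02 p [0.5889, 0.1399, 0.2336] F [-0.6, -1.2, -0.0] w 0.0004 rows 1 rv [0.07, 0.01, -0.05] d_mm [-2.2, 1.8, -13.6]
   [0.07, 0.01, -0.05] [0.06, -0.05, 0.34]
```

View pics/z8.png

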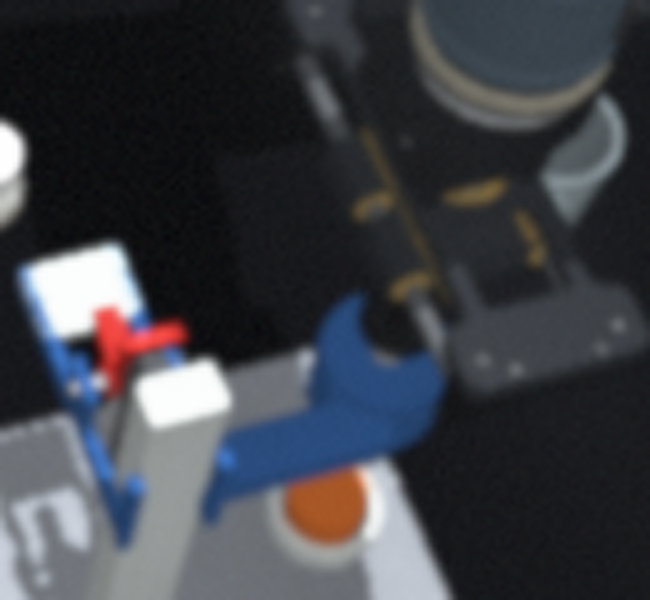

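```bash
python3 -m crank '0 0 0 0.06 -0.05 0.15 1;0 0 0 0 0 0.1 1;0 0 0 0 0 0.08 1' >/dev/null
python3 plan.py s 0.02 0.115 .15 1.785 1;  python3 -m crank '0 0 0 0 0 0.08 1;0 0 0 0 0 0.08 1' |grep -E 'pos|ft'
```

```text
t 21.45 p [0.5878, 0.1426, 0.2214] F [-0.7, -0.2, -0.0] w 0.0004 rows 1 rv [0.12, 0.01, -0.04] d_mm [-1.2, -0.9, -71.4]
   [0.12, 0.01, -0.04] [-0.01, -0.05, 1.78]
position: [0.5878, 0.1427, 0.2154]
ft_force: [-1.3, -0.4, 3.7]
```

Contact with about 4 N, so I keep pushing gently.

```bash
for i in 1; do python3 -m crank '0 0 0 0 0 0.1 1;0 0 0 0 0 0.1 1;0 0 0 0 0 0.1 1;0 0 0 0 0 0.1 1;0 0 0 0 0 0.1 1' |grep -E 'pos|ft'; done; python3 -m crank '0 0 0 0 0 0.1 1;0 0 0 0 0 0.1 1;0 0 0 0 0 0.1 1' |grep -E 'pos|ft'
```

```text
position: [0.5878, 0.1427, 0.1946]
ft_force: [-1.3, 0.2, 3.1]
position: [0.5878, 0.1427, 0.1817]
ft_force: [-1.4, -0.6, 3.8]
```

```bash
python3 -m crank '0 0 0 0 0 0.1 1;0 0 0 0 0 0.1 1' |grep -E 'pos|ft'; python3 -m crank '0 0 0 0 0 0.07 1;0 0 0 0 0 0.07 1' |grep -E 'pos|ft';python3 -m crank '0 0 0 0 0 0.07 1;0 0 0 0 0 0.07 1' |grep -E 'pos|ft'
```

```text
position: [0.5878, 0.1427, 0.173]
ft_force: [-2.5, 0.0, 2.9]
position: [0.5878, 0.1427, 0.1668]
ft_force: [-1.9, -1.4, 3.9]
position: [0.5878, 0.1427, 0.1609]
ft_force: [-1.2, -0.4, 2.5]
```

```bash
python3 -m crank '0 0 0 0 0 0.07 1;0 0 0 0 0 0.07 1' |grep -E 'pos|ft'; python3 -m crank '0 0 0 0 0 0.07 1;0 0 0 0 0 0.07 1' |grep -E 'pos|ft'
```

```text
position: [0.5878, 0.1427, 0.1548]
ft_force: [-1.3, 0.0, 3.0]
position: [0.5879, 0.1427, 0.1502]
ft_force: [-4.4, -0.9, 12.4]
```

The sample is felt at z≈0.15: 12.4 N against ≈3.3 N brake. I back off now.

```bash
python3 -m crank '0 0 0 0 0 -0.03 1;0 0 0 0 0 -0.03 1' |grep -E 'pos|ft';python3 -m crank '0 0 0 0 0 -0.05 1;0 0 0 0 0 -0.1 1;0 0 0 0 0 -0.2 1' |grep -E 'pos|ft'; python3 - <<'E'
from h import *
s=shot('scene')
cv2.imwrite('pics/z9.png',cv2.resize(s['img'][180:320,300:450,::-1],None,fx=4,fy=4,interpolation=cv2.INTER_CUBIC))
E
```

```text
position: [0.5885, 0.1427, 0.1522]
ft_force: [-0.9, -0.3, -0.2]
position: [0.5881, 0.1426, 0.1657]
ft_force: [-0.3, 0.0, 0.5]
```

View pics/z9.png

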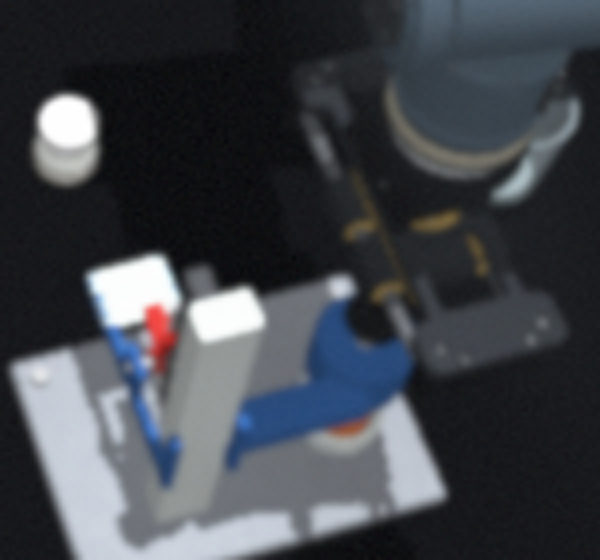

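```bash
python3 -m crank '0 0 0 0 0 -0.5 1;0 0 0 0 0 -0.9 1;0 0 0 0 0 -1 1;0 0 0 0 0 -1 1;0 0 0 0 0 -1 1' |grep -E 'pos|ft';python3 -m crank '0 0 0 -0.9 -0.3 0 1;0 0 0 -1 -0.3 0 1;0 0 0 -1 -0.3 0 1;0 0 0 -1 -0.3 0 1;0 0 0 -1 -0.3 0 1' |grep -E 'pos|ft'; python3 -m crank '0 0 0 -1 -0.3 0 1;0 0 0 -1 -0.3 0 1;0 0 0 -1 -0.3 0 1;0 0 0 -0.5 -0.2 0 1;0 0 0 0 0 0 1' |grep -E 'pos|ft';python3 - <<'E'
from h import *
p=shot('top','t9.png');s=shot('scene','s9.png')
for n,a in(('top',p),('scene',s)):
  for k in ['carriage','pawl','rod_grip','rest','beaker_mid','bottle_mid','jar_mid']: print(n,k,find(k,a)[:3])
E
```

```text
position: [0.5851, 0.1424, 0.3463]
ft_force: [-0.3, -0.4, -0.5]
position: [0.57, -0.0641, 0.354]
ft_force: [0.9, -0.2, 0.1]
position: [0.5559, -0.217, 0.3554]
ft_force: [-0.6, 0.3, -0.4]
top carriage [(0.9, [0.5945, 0.1116, 0.1177]), (0.48, [0.4445, -0.3173, 0.0509])]
top pawl [(0.5, [0.5915, 0.0203, 0.1289])]
top rod_grip [(0.61, [0.4435, -0.3139, 0.0488]), (0.58, [0.5263, -0.5024, 0.0193])]
top rest [(0.97, [0.2106, -0.2655, 0.0095]), (0.81, [0.2874, -0.4726, 0.0115]), (0.55, [0.4254, -0.3144, 0.0092])]
top beaker_mid [(0.71, [0.417, 0.29, 0.0429])]
top bottle_mid []
top jar_mid []
scene carriage [(0.89, [0.6013, 0.0915, 0.1144])]
scene pawl []
scene rod_grip [(0.84, [0.5317, -0.5112, 0.0152]), (0.59, [0.3684, -0.1394, 0.0108]), (0.54, [0.4573, -0.3067, 0.0494])]
scene rest [(0.92, [0.4652, -0.3005, 0.0092]), (0.6, [0.2855, -0.4762, 0.0076])]
scene beaker_mid [(0.63, [0.4151, 0.2841, 0.0602]), (0.33, [0.6173, 0.0374, 0.0112])]
scene bottle_mid [(0.76, [0.6831, -0.2984, 0.087])]
scene jar_mid []
```

View pics/s9.png

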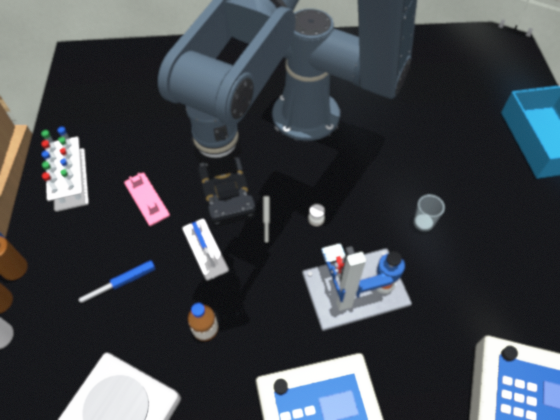

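View pics/t9.png

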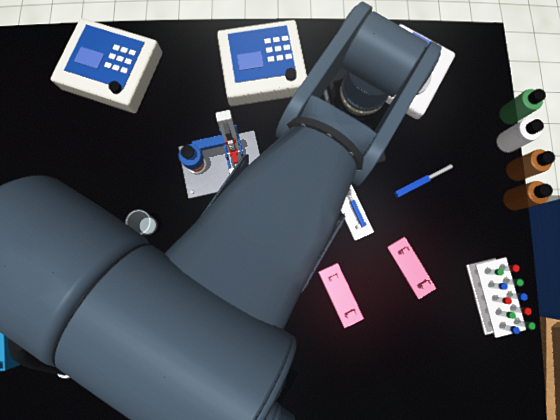

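```bash
python3 - <<'E'
from plan import *
s=viewer.camera('scene')
x0,y0=295,230
im=cv2.resize(s['img'][y0:y0+100,x0:x0+130,::-1],None,fx=6,fy=6,interpolation=cv2.INTER_CUBIC)
for d,c in((.062,(0,0,255)),(.068,(0,255,0)),(.074,(0,255,255))):
    t=np.linspace(0,2*np.pi,40); P=np.array([S(.02+.018*np.cos(a),.115+.018*np.sin(a),.22-d) for a in t])
    u=((proj(s,P)-[x0,y0]+.5)*6-.5).astype(np.int32); cv2.polylines(im,[u],True,c,1)
for th in(1.6,1.8):
    for r in (.0,.06):
        u=(proj(s,S(-r*np.cos(th),0,.19-.068+r*np.sin(th)))[0]-[x0,y0]+.5)*6-.5; cv2.circle(im,(int(u[0]),int(u[1])),3,(255,255,0),1)
cv2.imwrite('pics/o9.png',im)
E
```

```text
(no output)
```

View pics/o9.png

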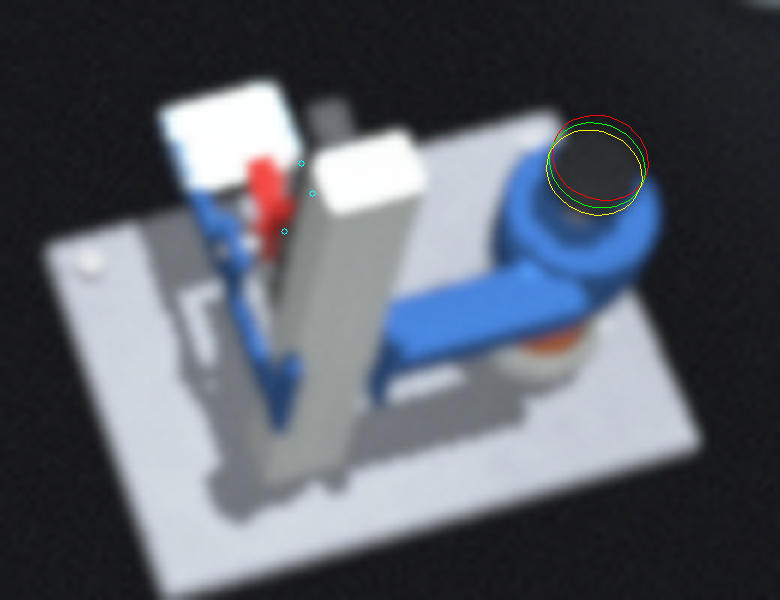

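```bash
python3 - <<'E'
import cv2
t=cv2.imread('pics/t9.png')
cv2.imwrite('pics/z10.png',cv2.resize(t[95:205,165:275],None,fx=5,fy=5,interpolation=cv2.INTER_CUBIC))
cv2.imwrite('pics/z11.png',cv2.resize(cv2.imread('pics/s9.png')[200:285,170:240],None,fx=6,fy=6,interpolation=cv2.INTER_CUBIC))
E
```

```text
(no output)
```

View pics/z10.png

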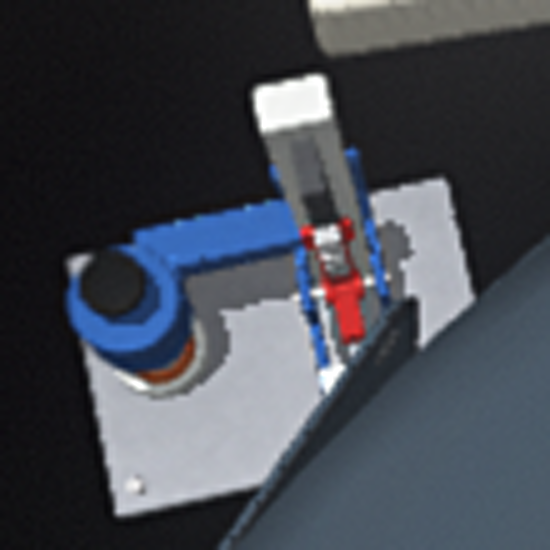

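View pics/z11.png

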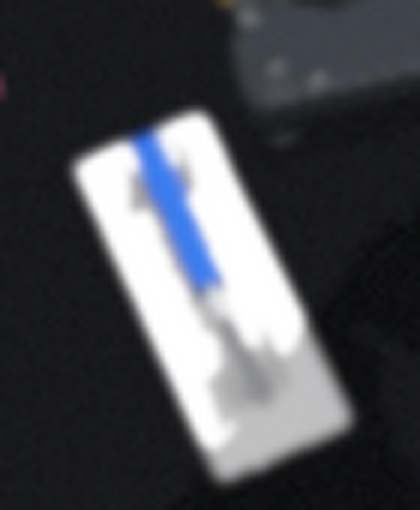

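The tongue stands back against the rack, the head is down about 68 mm and the rod is in both notches. I hand in.

```bash
python3 - <<'E'
from h import *
st(); print(robot.hand_in())
E
```

```text
{'time': 27.35, 'q': [-0.5646, 0.357, 1.345, 0.013, 1.4178, -0.7825], 'position': [0.5562, -0.2162, 0.3554], 'tool_rot': [0.6267, 0.7791, 0.0076, 0.0101], 'ft_force': [-0.1935, -0.2481, -0.4586], 'moment': [-0.075, 0.0805, 0.0815], 'grip_width': 0.0004}
the job is handed in; nothing more can be done
None
```

I flicked the pawl over with the rod while the head stayed up and laid the rod back in its rest. Then I pushed the head down with closed fingers and handed in at 27.4 s. The hand-in gave no verdict.

**Pushing the head:** it slid down at about 3 to 4 N. The force rose to 12.4 N at the sample, with the carriage about 70 mm down, and I then backed off.

**Last checks:**
- **Pawl:** the pictures show its tongue upright and leaning back. I estimate about 1.8 rad from where the rod tip ended. In the last scene picture the column hid the tongue and the detector found no pawl, so this rests on the top view.
- **Head:** it sits about 68 mm down on the sample. I did not measure the force left on the sample after letting go. I expect roughly 3 N from the brake.
- **Rod:** the scene picture shows it in both notches. The top-view detector puts its handle within about 4 mm of the rest's origin.
- **Bystanders:** the beaker and bottle were detected within about 4 mm of where they started. The detector missed the jar in both last pictures, but it shows in its old place in the scene picture.
- **Contact:** the arm is well clear of everything and the wrist force is about zero.

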